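Set the red terminal nut for a spade lug

ROBOT

A 7-joint arm with a two-finger parallel gripper is mounted at the origin on the work surface. World frame = base frame: x ahead of the robot, y to its left, z up, the work surface at z = 0. Lengths are in mm, angles in rad, forces in N, time in s.
With the tool pointing down it reaches from about 400 to 875 mm from the base axis. Payload 4.4 kg.
Tool frame: the origin (TCP) lies between the finger pads; the fingertips stand 22 mm ahead of it and the grasp point (between the pads) lies 3 mm ahead of it; z points along the fingers, y is the line along which they close (so a half turn about z gives the same grasp; the last joint's range is limited). The gripper opens to 85 mm and grips with 20 to 120 N. Pads are 22 mm wide; open, the fingers measure 114 mm over their backs; the gripper's body (76 mm by 85 mm) begins 54 mm behind the grasp point. The pads swing forward as they close: fully open they stand 13 mm farther back than shut.
Start: joints at [1.213, 0.628, 0.038, 1.517, -0.027, 0.996, -0.02], TCP at [187.017, -622.529, 253.313] pointing down, gripper open.
Joint ranges: [-3.06, 3.06], [-0.37, 2.12], [-1.25, 1.32], [0.18, 2.47], [-1.1, 4.24], [0.23, 1.98], [-2.94, 2.94]. Speed limits (rad/s): [2.57, 2.57, 3.14, 3.14, 3.14, 3.14, 3.14].

INTERFACE

Orientations are given as [roll, pitch, yaw] about the fixed x, y, z axes, in that order (R = Rz(yaw) Ry(pitch) Rx(roll)).
In Python, from cell import ctrl gives the robot as it stands.
- The arm moves only by the tool step_arm, never from a script. Its argument "plan" is a list of rows, each an object of numbers: "dx", "dy", "dz": the shift along the tool's x, y, z scaled (see below); "ax", "ay", "az": the turn, a rotation vector about the tool's x, y, z scaled (see below); "gripper": the opening, from 0 (shut) to 1 (fully open). A call has 1 to 20 rows; each row shifts and turns the commanded pose from where the row before left it, along the tool's axes as they then stand; what a row does not reach is not made up. The controller multiplies each number of a shift by 0.3 m and each number of a turn by 90 degrees. A row lasts 1/8 s, in which the tool goes at most 62.5 mm and 10.7 degrees, less where a joint would pass 70% of its speed; a pose out of reach is approached as far as the arm can. A call with a number of a shift or a turn outside -1 to 1 is refused whole. A call with a gripper value outside its range is refused whole. The fingers move at their own pace and stop on an object; the grip force is fixed at half the most. Time passes only in rows, so rows that do not move let the fingers close. It gives the time, the measured TCP pose, the force, the opening and the grip force at its end, in the units of the state.
- ctrl.read_state(): the state, without advancing time (a new reading comes with each control period).
- ctrl.get_image(name): name is "scene" or "side" or "wrist"; returns a dict with "color" (400x640x3 uint8, red, green, blue), "range_z" (400x640 float32, mm along the optical axis (not along the pixel's ray), 0 where there is no reading), "fx", "fy", "cx", "cy" (pixels), "k1" (the pictures are not rectified: a ray, as slopes to the right and down, at radius r is drawn at 1 + k1 r^2 times it, then the intrinsics apply), "T" (4x4, takes a point from camera to world coordinates); the wrist camera has in their place "T_tool_cam" (4x4, takes a point from camera to tool coordinates, whose origin is the TCP and whose axes are the flange's). Camera axes: x right, y down, z forward; pixel columns grow to the right and rows downward; lengths in mm; the calibration is good to about 2 mm. A picture is of the moment at which its call begins: read the wrist's pose just before it.
- ctrl.finish_job(): hands the job in; it is judged then, once.
The state is a dict: "clock": time; "qpos": joint angles; "qd": joint speeds; "tau": joint torques, N m; "eef_pos": TCP position; "tool_rot": TCP orientation; "force": force on the tool from outside, world axes, zero at the start; "torque": the same for the moment, N m; "width": finger opening in mm; "gripper_force": force on a finger pad.
Only numpy, scipy, OpenCV 4.12 (cv2) and the standard library are available. Lean on these libraries where they do the work, as an engineer would, in place of code of your own. Each camera call takes 0.05 s, during which the arm holds its last target. There are 200 camera calls.

TASK

Lift the terminal box's clear hinged cover all the way back until it rests open on its stop. Then screw the red knurled nut down until it bottoms out, back it off a quarter turn so that a spade lug could slip under it, and finish while still gripping the nut, keeping it still there. Leave the black nut and the other things on the bench as they are.

Things in the scene. Friction and masses are not known exactly. Their poses are not given: they have to be found in the camera images.
- term_box: Grey open box fixed to the bench, 180 (x) by 240 (y) by 70 high, walls and floor 4. Origin at the centre of its underside; its -x side is the front, its cover hinges on the +x top edge. Two terminals stand on its floor at own x = -25, y = +52 and -52; red and black swap places. Round each nut: 60 free to the front wall, 110 to the hinge, 104 to the other nut's axis.
- cover (a joint): Clear plastic cover, 6 thick, about 0.15 kg, lying on the box rim. 0 = shut, grows as it opens upwards and back to its stop at 1.9 rad. Loose hinge: falls shut if let go below about 1.5 rad, falls back onto the stop if let go beyond about 1.65 rad.
- cover_hinge (a point): Middle of the cover's hinge axis, which runs along the box's y at its rear top edge.
- cover_handle (a point): Centre of the head of the yellow knob on the cover, 150 from the hinge axis along the cover and 35 above its top face (0.111 m above the bench when shut). Round head 28 across and 16 thick, on a stem 12 across; knob tip 43 above the face. The cover reaches 30 beyond the knob to its front edge. The knob swings with the cover.
- red_nut (a joint): Angle of the red nut in rad: 0 = screwed down until it bottoms out (hard stop); grows as it is unscrewed, counter-clockwise seen from above; right-hand thread. It starts 2.0 to 3.6 rad up and may be unscrewed to 5.2 at most. The nut rises 4 mm a full turn, turns stiffly (0.04 N m) and stays where it is left.
- red_nut_center (a point): Centre (half-way up, on the vertical axis) of the red knurled nut, 32 in diameter, 24 high, white radial line on its flat top. 50 above the bench when bottomed. Below it the post is thinner, 26 in diameter, so fingers may reach past the nut's lower edge.
- black_nut (a joint): Angle of the like black nut, same meaning; it is already screwed down (0) and is to stay so.
- spacer: Bystander, leave alone: small brass ring, 24 across and 6 high, lying loose on the box floor behind the terminals; origin under its centre
- flux_bottle: Bystander, leave alone: clear bottle with yellow cap, 48 across, 110 high; origin under its centre
- circuit_board: Bystander, leave alone: green circuit board, 130 by 100; origin under its centre
- driver: Bystander, leave alone: blue-handled screwdriver 170 long lying on the bench
- mug: Bystander, leave alone: white mug, 80 across, 90 high; origin under its centre
- solder_spool: Bystander, leave alone: orange solder spool, 52 across, 45 high; origin under its centre
- parts_tray: Bystander, leave alone: blue divided tray, 100 by 140 by 25; origin under its centre

How it is judged:
By the outcome, as a careful person would: the job done as asked, in the order asked, and still so for the second after the job is handed in, while the arm keeps its last pose, push and grip.
It also fails if it takes over 72 s, if anything falls off the work surface, if the arm or the gripper's body presses on something with over 40 N, if the wrist force passes 120 N, or if a joint passes its speed limit or range.

## Working session

There is one attempt and no reset: what is moved stays moved. The work goes in short steps, Python scripts to look and compute and a tool call to move; the robot and the scene stay as the last step left them, time stands still between calls to the robot, and variables do not carry over. Pictures are saved under pics/ and viewed, at most 10 in all, crops included, and the job is handed in when it is done.

Besides the shell and the picture viewer there is one more tool, called after "Emit:" by a JSON object that holds its "op" and its "data", one argument or row to a line. step_arm: Moves the arm, as the interface text tells. Shifts and turns lie within -1 to 1; 1 stands for 0.3 m of shift or 90 degrees of turn. Its arguments: {"type":"object","properties":{"plan":{"type":"array"}},"required":["plan"]}

```bash
mkdir -p pics; cat > h.py <<'E'
import numpy as np, cv2
from cell import ctrl
from scipy.spatial.transform import Rotation as R
def grab(name):
    s=ctrl.read_state(); im=ctrl.get_image(name)
    if name=="wrist":
        T=np.eye(4); T[:3,:3]=R.from_euler('xyz',s["tool_rot"]).as_matrix(); T[:3,3]=s["eef_pos"]
        im["T"]=T@np.array(im["T_tool_cam"])
    im["s"]=s; return im
def save(im,fn): cv2.imwrite("pics/"+fn,cv2.cvtColor(im["color"],cv2.COLOR_RGB2BGR))
def ray(im,u,v):
    K=np.array([[im["fx"],0,im["cx"]],[0,im["fy"],im["cy"]],[0,0,1.]])
    p=cv2.undistortPoints(np.array([[[u,v]]],float),K,np.array([im["k1"],0,0,0.]))[0,0]
    T=np.array(im["T"]); return T[:3,3],T[:3,:3]@np.array([p[0],p[1],1])
def plane(im,u,v,z):
    o,d=ray(im,u,v); return o+d*(z-o[2])/d[2]
def depth(im,u,v):
    o,d=ray(im,u,v); return o+d*float(im["range_z"][int(v),int(u)])
def hsv(im): return cv2.cvtColor(im["color"],cv2.COLOR_RGB2HSV)
def blobs(mask,amin=40):
    n,l,st,c=cv2.connectedComponentsWithStats(mask.astype(np.uint8))
    return [(st[i].tolist(),c[i].round(1).tolist()) for i in range(1,n) if st[i,4]>=amin]
def masks(im):
    h=hsv(im);H,S,V=h[...,0],h[...,1],h[...,2]
    return {"yellow":(H>20)&(H<35)&(S>120)&(V>90),"red":((H<6)|(H>174))&(S>120)&(V>60)}
E
python3 - <<'E'
from h import *
for n in ("scene","side"):
    im=grab(n); save(im,n+"0.png"); print(n,np.array(im["T"]).round(2).tolist(),im["fx"],im["k1"])
    for k,m in masks(im).items():
        for st,c in blobs(m): print(k,st,c,depth(im,*c).round(0))
print(ctrl.read_state())
E
```

```text
scene [[-0.71, 0.43, -0.56, 1266.94], [0.7, 0.44, -0.56, 794.38], [0.0, -0.79, -0.61, 905.13], [0.0, 0.0, 0.0, 1.0]] 430.43733416378666 -0.03358554532144957
yellow [552, 79, 71, 42, 1672] [584.6, 99.5] [-407.  465.  264.]
side [[1.0, -0.03, 0.06, 411.94], [-0.07, -0.58, 0.81, -1274.85], [0.01, -0.81, -0.58, 1044.3], [0.0, 0.0, 0.0, 1.0]] 487.8393595891444 -0.13595209144969198
yellow [31, 97, 54, 46, 1875] [57.8, 119.5] [-425.  359.  300.]
yellow [312, 218, 8, 13, 65] [315.5, 222.4] [497. -75. 120.]
{'clock': 0.1, 'qpos': array([ 1.21324533,  0.62926647,  0.03840806,  1.51827429, -0.02701827,
        0.99628266, -0.02001063]), 'qd': array([ 0.00063784, -0.0032324 , -0.00057276, -0.00277047, -0.00095932,
        0.00117692,  0.00060774]), 'tau': array([ 3.87301377e-03, -5.64533687e+01,  1.23159718e+00, -1.93972260e+01,
        1.15711440e-02,  5.42954192e-03, -4.08138487e-05]), 'eef_pos': array([ 186.86361319, -622.0157162 ,  252.46999779]), 'tool_rot': array([-3.13987819e+00, -1.88530018e-05,  2.91759953e-01]), 'force': array([-0.05120431,  0.62023666, -0.75904674]), 'torque': array([ 0.02318093, -0.03022493, -0.02402633]), 'gripper_force': 0.0, 'width': 85.50735790300477}
```

View pics/scene0.png

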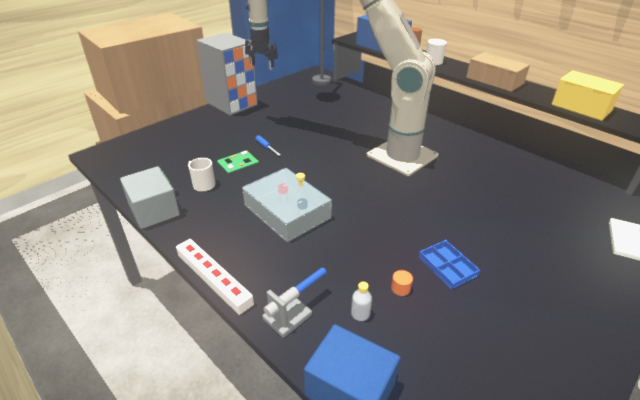

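View pics/side0.png

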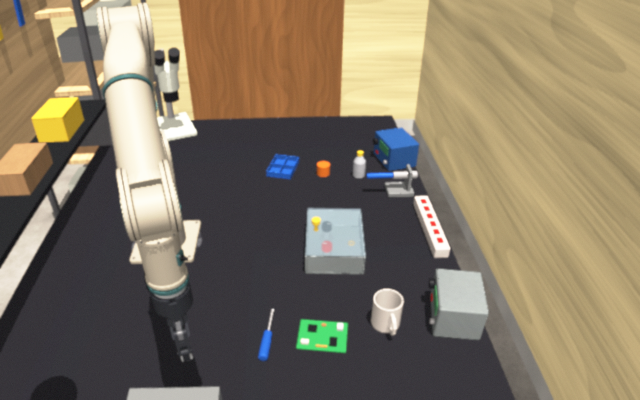

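The scene view shows the box with its clear cover shut: knob at (300,180), red nut at (283,188), black nut at (302,203). The side view shows the box at columns 306–364, rows 209–272, with the knob at (316,223), red nut at (327,246) and black nut at (327,226).

```bash
python3 - <<'E'
from h import *
for n,box in (("scene",(235,160,340,240)),("side",(295,200,375,280))):
    im=grab(n); h=hsv(im); c=im["color"].astype(int); x0,y0,x1,y1=box
    sub=np.zeros(h.shape[:2],bool); sub[y0:y1,x0:x1]=1
    y=sub&(h[...,0]>18)&(h[...,0]<36)&(h[...,1]>90); r=sub&(c[...,0]-c[...,1]>25)&((h[...,0]<8)|(h[...,0]>170))
    for k,m,z in (("knob",y,111),("red",r,64)):
        for st,p in blobs(m,15): print(n,k,st,p,plane(im,*p,z).round(0),depth(im,*p).round(0))
    g=sub&(h[...,2]>70)
    ct=max(cv2.findContours(g.astype(np.uint8),0,2)[0],key=cv2.contourArea)
    for p in cv2.approxPolyDP(ct,4,True)[:,0]: print(n,"corner",p,plane(im,*p,73).round(0))
im=grab("side"); c=cv2.resize(im["color"][195:285,285:385],(800,720)[:2] if 0 else (660,594),interpolation=cv2.INTER_CUBIC); im["color"]=c; save(im,"sidecrop.png")
E
```

```text
scene knob [296, 172, 9, 15, 60] [300.4, 178.6] [504. -46. 111.] [507. -42. 115.]
scene red [279, 184, 9, 10, 73] [282.5, 188.8] [541. -95.  64.] [553. -79.  78.]
scene corner [235 160] [ 555. -336.   73.]
scene corner [235 239] [802.   1.  73.]
scene corner [339 239] [592. 207.  73.]
scene corner [339 160] [289. -75.  73.]
side knob [312, 217, 9, 14, 82] [315.6, 222.5] [498. -64. 111.] [497. -73. 118.]
side red [322, 241, 10, 12, 101] [326.5, 246.3] [ 528. -125.   64.] [ 526. -140.   76.]
side corner [307 207] [478.  74.  73.]
side corner [305 273] [ 455. -250.   73.]
side corner [363 274] [ 621. -265.   73.]
side corner [361 208] [661.  58.  73.]
```

View pics/sidecrop.png

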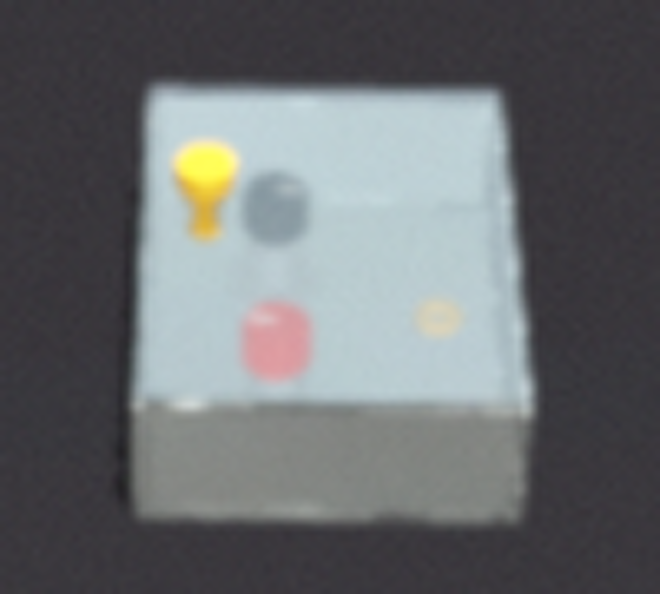

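The crop shows the knob head at about (206,158), the red nut at (277,340), the black nut at (276,208) and the ring at (440,317). The cover's corners are at (147,85), (503,90), (530,408) and (135,402). Next I move above the knob for a closer look.

Emit:
{"op": "step_arm", "data": {
  "plan": [
    {"dx": 0.12,"dy": -0.125,"dz": -0.017,"gripper": 1},
    {"dx": 0.12,"dy": -0.125,"dz": -0.017,"gripper": 1},
    {"dx": 0.12,"dy": -0.125,"dz": -0.017,"gripper": 1},
    {"dx": 0.12,"dy": -0.125,"dz": -0.017,"gripper": 1},
    {"dx": 0.12,"dy": -0.125,"dz": -0.017,"gripper": 1},
    {"dx": 0.12,"dy": -0.125,"dz": -0.017,"gripper": 1},
    {"dx": 0.12,"dy": -0.125,"dz": -0.017,"gripper": 1},
    {"dx": 0.12,"dy": -0.125,"dz": -0.017,"gripper": 1},
    {"dx": 0.12,"dy": -0.125,"dz": -0.017,"gripper": 1},
    {"dx": 0.12,"dy": -0.125,"dz": -0.017,"gripper": 1},
    {"dx": 0.12,"dy": -0.125,"dz": -0.017,"gripper": 1},
    {"dx": 0.12,"dy": -0.125,"dz": -0.017,"gripper": 1},
    {"az": 0.093,"gripper": 1},
    {"az": 0.093,"gripper": 1},
    {"gripper": 1},
    {"gripper": 1}
  ]
}}

```text
invalid input
```

```bash
python3 - <<'E'
from h import *
im=grab("wrist"); save(im,"w1.png"); s=im["s"]; print(s["eef_pos"],s["tool_rot"],s["qpos"].round(3),np.array(im["T_tool_cam"]).round(3).tolist())
h=hsv(im); c=im["color"].astype(int)
for k,m in (("knob",(h[...,0]>18)&(h[...,0]<36)&(h[...,1]>110)),("red",(c[...,0]-c[...,1]>25)&((h[...,0]<8)|(h[...,0]>170)))):
    for st,p in blobs(m,60): print(k,st,p,plane(im,*p,115 if k=="knob" else 64).round(0),depth(im,*p).round(0))
im=grab("side")
for a,b,z in ((147,85,73),(503,90,73),(530,408,73),(135,402,73),(206,158,115)): print(plane(im,285+a/6.6,195+b/6.6,z).round(0))
E
```

```text
[ 186.93481312 -622.25683622  252.8627136 ] [-3.14067190e+00  8.25272595e-07  2.91742166e-01] [ 1.213  0.629  0.039  1.518 -0.027  0.996 -0.02 ] [[-0.0, -0.959, -0.283, 73.436], [1.0, -0.0, -0.001, 0.213], [0.001, -0.283, 0.959, -119.719], [0.0, 0.0, 0.0, 1.0]]
knob [526, 166, 31, 57, 195] [541.4, 193.4] [ 251. -819.  115.] [ 253. -768.  175.]
knob [462, 207, 20, 41, 68] [471.8, 226.7] [ 202. -769.  115.] [ 202. -768.  117.]
[478.  69.  73.]
[661.  54.  73.]
[ 639. -191.   73.]
[ 460. -176.   73.]
[501. -51. 115.]
```

View pics/w1.png

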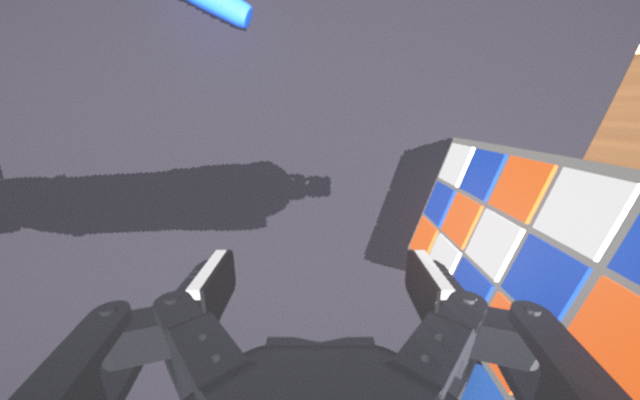

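The picture shows only bench, fingers and checkered box, because the arm has not moved: the call was refused. I'll retry with all the keys in each row.

Emit:
{"op": "step_arm", "data": {
  "plan": [
    {"dx": 0.12,"dy": -0.125,"dz": -0.017,"ax": 0,"ay": 0,"az": 0,"gripper": 1},
    {"dx": 0.12,"dy": -0.125,"dz": -0.017,"ax": 0,"ay": 0,"az": 0,"gripper": 1},
    {"dx": 0.12,"dy": -0.125,"dz": -0.017,"ax": 0,"ay": 0,"az": 0,"gripper": 1},
    {"dx": 0.12,"dy": -0.125,"dz": -0.017,"ax": 0,"ay": 0,"az": 0,"gripper": 1},
    {"dx": 0.12,"dy": -0.125,"dz": -0.017,"ax": 0,"ay": 0,"az": 0,"gripper": 1},
    {"dx": 0.12,"dy": -0.125,"dz": -0.017,"ax": 0,"ay": 0,"az": 0,"gripper": 1},
    {"dx": 0.12,"dy": -0.125,"dz": -0.017,"ax": 0,"ay": 0,"az": 0,"gripper": 1},
    {"dx": 0.12,"dy": -0.125,"dz": -0.017,"ax": 0,"ay": 0,"az": 0,"gripper": 1},
    {"dx": 0.12,"dy": -0.125,"dz": -0.017,"ax": 0,"ay": 0,"az": 0,"gripper": 1},
    {"dx": 0.12,"dy": -0.125,"dz": -0.017,"ax": 0,"ay": 0,"az": 0,"gripper": 1},
    {"dx": 0.12,"dy": -0.125,"dz": -0.017,"ax": 0,"ay": 0,"az": 0,"gripper": 1},
    {"dx": 0.12,"dy": -0.125,"dz": -0.017,"ax": 0,"ay": 0,"az": 0,"gripper": 1},
    {"dx": 0,"dy": 0,"dz": 0,"ax": 0,"ay": 0,"az": 0.11,"gripper": 1},
    {"dx": 0,"dy": 0,"dz": 0,"ax": 0,"ay": 0,"az": 0.11,"gripper": 1},
    {"dx": 0,"dy": 0,"dz": 0,"ax": 0,"ay": 0,"az": 0,"gripper": 1},
    {"dx": 0,"dy": 0,"dz": 0,"ax": 0,"ay": 0,"az": 0,"gripper": 1}
  ]
}}

```text
clock: 2.35
eef_pos: [471.3, -67.3, 314.6]
tool_rot: [3.142, -0.0, -0.051]
force: [-0.2, -0.2, 0.1]
width: 85.4
gripper_force: 0.0
```

```bash
python3 - <<'E'
from h import *
im=grab("wrist"); save(im,"w2.png"); s=im["s"]; print(s["eef_pos"],s["tool_rot"],s["qpos"].round(3))
h=hsv(im); c=im["color"].astype(int)
for k,m in (("knob",(h[...,0]>18)&(h[...,0]<36)&(h[...,1]>110)),("red",(c[...,0]-c[...,1]>25)&((h[...,0]<8)|(h[...,0]>170)))):
    for st,p in blobs(m,60): print(k,st,p,plane(im,*p,119 if k=="knob" else 64).round(0),depth(im,*p).round(0))
E
```

```text
[471.2787138  -67.32513485 314.59197573] [ 3.14156819e+00 -1.69832464e-04 -5.10890575e-02] [ 0.103  0.305 -0.027  1.902  0.01   0.935 -1.55 ]
red [339, 113, 26, 26, 477] [351.9, 125.1] [ 531. -109.   64.] [ 532. -108.   77.]
```

View pics/w2.png

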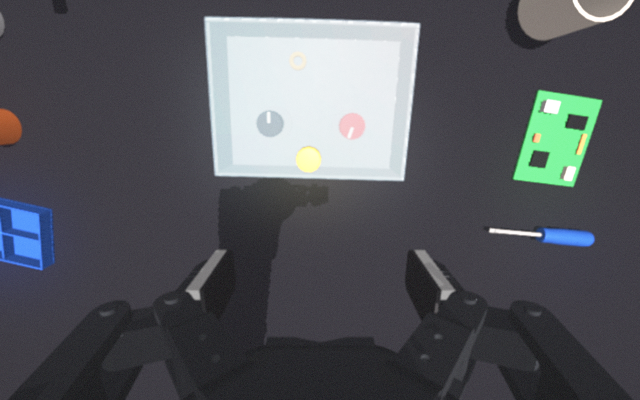

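This view shows the box from above: knob at (308,160), red nut at (352,126), black nut at (270,124), brass ring at (297,61). The box top corners are at (205,17), (419,23), (405,181) and (215,178). Both white lines are visible through the cover.

```bash
python3 - <<'E'
from h import *
im=grab("wrist"); c=im["color"].astype(int)
m=(c[...,0]-c[...,2]>60)&(c[...,1]-c[...,2]>60)
for st,p in blobs(m,60): print("knob",st,p,plane(im,*p,119).round(1),depth(im,*p).round(1))
C=[plane(im,*p,73) for p in ((205,17),(419,23),(405,181),(215,178))]
for q in C: print(q.round(0))
f=C[2]-C[3]; r=C[1]-C[0]; print("yaw",np.arctan2(-f[0],f[1])+0,np.arctan2(f[0],-f[1]),np.arctan2(r[0],-r[1]))
N=[plane(im,*p,z) for p,z in (((270,124),62),((352,126),64))]; print(N); d=N[0]-N[1]; print("len",np.hypot(*d[:2]),"yaw nuts",np.arctan2(-d[0],d[1]))
E
```

```text
knob [576, 133, 11, 22, 103] [581.2, 143.6] [ 502.7 -355.8  119. ] [ 487.7 -457.4    6.5]
knob [296, 146, 25, 26, 370] [307.3, 160.3] [498.5 -54.5 119. ] [498.6 -54.6 119.2]
[657.  51.  73.]
[ 639. -186.   73.]
[ 459. -174.   73.]
[476.  66.  73.]
yaw 3.0733171872832896 -0.0682754663065034 -0.07891086286056125
[array([537.68512479,  -8.32155031,  62.        ]), array([ 530.00679115, -109.45292299,   64.        ])]
len 101.42244005722667 yaw nuts -0.07577896276968983
```

Emit:
{"op": "step_arm", "data": {
  "plan": [
    {"dx": 0.018,"dy": -0.01,"dz": 0.12,"ax": 0,"ay": 0,"az": 0,"gripper": 1},
    {"dx": 0.018,"dy": -0.01,"dz": 0.12,"ax": 0,"ay": 0,"az": 0,"gripper": 1},
    {"dx": 0.018,"dy": -0.01,"dz": 0.12,"ax": 0,"ay": 0,"az": 0,"gripper": 1},
    {"dx": 0.018,"dy": -0.01,"dz": 0.12,"ax": 0,"ay": 0,"az": 0,"gripper": 0.8},
    {"dx": 0.016,"dy": -0.007,"dz": 0.12,"ax": 0,"ay": 0,"az": 0.015,"gripper": 0.8},
    {"dx": 0,"dy": 0,"dz": 0.034,"ax": 0,"ay": 0,"az": 0,"gripper": 0.8},
    {"dx": 0,"dy": 0,"dz": 0.034,"ax": 0,"ay": 0,"az": 0,"gripper": 0.8},
    {"dx": 0,"dy": 0,"dz": 0,"ax": 0,"ay": 0,"az": 0,"gripper": 0.8}
  ]
}}

```text
clock: 3.45
eef_pos: [498.5, -54.9, 114.4]
tool_rot: [3.142, -0.0, -0.077]
force: [-0.3, -0.8, 1.1]
width: 68.3
gripper_force: 0.0
```

Emit:
{"op": "step_arm", "data": {
  "plan": [
    {"dx": 0,"dy": 0,"dz": 0,"ax": 0,"ay": 0,"az": 0,"gripper": 0.4},
    {"dx": 0,"dy": 0,"dz": 0,"ax": 0,"ay": 0,"az": 0,"gripper": 0},
    {"dx": 0,"dy": 0,"dz": 0,"ax": 0,"ay": 0,"az": 0,"gripper": 0},
    {"dx": 0,"dy": 0,"dz": 0,"ax": 0,"ay": 0,"az": 0,"gripper": 0},
    {"dx": 0,"dy": 0,"dz": 0,"ax": 0,"ay": 0,"az": 0,"gripper": 0}
  ]
}}

```text
clock: 4.08
eef_pos: [498.8, -55.8, 115.2]
tool_rot: [3.14, -0.002, -0.078]
force: [-0.9, -2.4, 6.3]
width: 25.7
gripper_force: 58.5
```

```bash
cat >> h.py <<'E'
def st():
    s=ctrl.read_state(); print({k:np.round(s[k],3) for k in ("clock","eef_pos","tool_rot","force","torque","width","gripper_force","qpos")})
E
python3 - <<'E'
from h import *
st()
# arc in box frame: radius vector from hinge to knob
H=np.array([0,0]); 
prev=None
for i in range(0,20):
    t=0.1*i
    a=150; b=35+3+0 # along, above hinge axis (hinge ~3 below face)
    x=-a*np.cos(t)+b*np.sin(t); z=a*np.sin(t)+b*np.cos(t)
    if prev: print(round(t,1),"dx %.3f dz %.3f"%((x-prev[0])/300,-(z-prev[1])/300), round(x,1),round(z,1))
    prev=(x,z)
E
```

```text
{'clock': np.float64(4.075), 'eef_pos': array([498.84 , -55.754, 115.235]), 'tool_rot': array([ 3.14e+00, -2.00e-03, -7.80e-02]), 'force': array([-0.888, -2.404,  6.259]), 'torque': array([-0.595,  0.267,  0.041]), 'width': np.float64(25.737), 'gripper_force': np.float64(58.482), 'qpos': array([ 0.065,  0.636, -0.015,  2.049,  0.023,  0.456, -1.617])}
0.1 dx 0.015 dz -0.049 -145.5 52.8
0.2 dx 0.020 dz -0.048 -139.5 67.0
0.3 dx 0.025 dz -0.045 -132.1 80.6
0.4 dx 0.029 dz -0.043 -123.4 93.4
0.5 dx 0.033 dz -0.039 -113.4 105.3
0.6 dx 0.037 dz -0.036 -102.3 116.1
0.7 dx 0.040 dz -0.032 -90.2 125.7
0.8 dx 0.043 dz -0.028 -77.2 134.1
0.9 dx 0.046 dz -0.023 -63.5 141.1
1.0 dx 0.048 dz -0.019 -49.1 146.8
1.1 dx 0.050 dz -0.014 -34.2 150.9
1.2 dx 0.051 dz -0.009 -18.9 153.6
1.3 dx 0.051 dz -0.004 -3.5 154.7
1.4 dx 0.052 dz 0.001 12.0 154.3
1.5 dx 0.051 dz 0.007 27.3 152.3
1.6 dx 0.050 dz 0.012 42.4 148.8
1.7 dx 0.049 dz 0.017 57.0 143.9
1.8 dx 0.047 dz 0.021 71.1 137.4
1.9 dx 0.045 dz 0.026 84.5 129.7
```

Emit:
{"op": "step_arm", "data": {
  "plan": [
    {"dx": 0.015,"dy": 0,"dz": -0.049,"ax": 0,"ay": 0,"az": 0,"gripper": 0},
    {"dx": 0.02,"dy": 0,"dz": -0.048,"ax": 0,"ay": 0,"az": 0,"gripper": 0},
    {"dx": 0.025,"dy": 0,"dz": -0.045,"ax": 0,"ay": 0,"az": 0,"gripper": 0},
    {"dx": 0.029,"dy": 0,"dz": -0.043,"ax": 0,"ay": 0,"az": 0,"gripper": 0},
    {"dx": 0.033,"dy": 0,"dz": -0.039,"ax": 0,"ay": 0,"az": 0,"gripper": 0}
  ]
}}

```text
clock: 4.7
eef_pos: [535.5, -58.6, 181.6]
tool_rot: [3.14, -0.001, -0.078]
force: [3.8, -2.8, -8.3]
width: 25.6
gripper_force: 59.3
```

```bash
python3 - <<'E'
from h import *
st(); im=grab("side"); im["color"]=cv2.resize(im["color"][100:300,220:440],(660,600)); save(im,"s2.png")
E
```

```text
{'clock': np.float64(4.7), 'eef_pos': array([535.538, -58.602, 181.646]), 'tool_rot': array([ 3.14e+00, -1.00e-03, -7.80e-02]), 'force': array([ 3.777, -2.786, -8.301]), 'torque': array([-0.47 , -0.64 , -0.014]), 'width': np.float64(25.6), 'gripper_force': np.float64(59.339), 'qpos': array([ 0.068,  0.565, -0.018,  1.903,  0.017,  0.672, -1.609])}
```

View pics/s2.png

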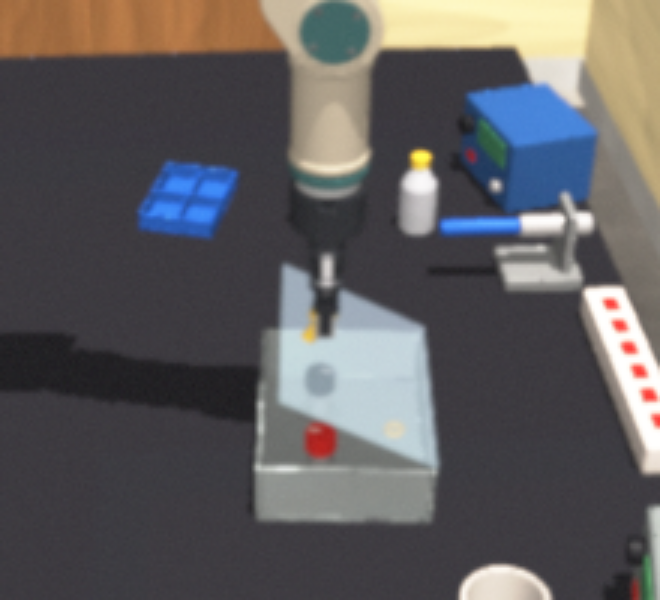

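The crop shows the cover raised about 0.5 rad, its knob held at (315,320), and the red nut now clear at (320,440). I'll continue along the arc.

Emit:
{"op": "step_arm", "data": {
  "plan": [
    {"dx": 0.037,"dy": 0,"dz": -0.036,"ax": 0,"ay": 0,"az": 0,"gripper": 0},
    {"dx": 0.04,"dy": 0,"dz": -0.032,"ax": 0,"ay": 0,"az": 0,"gripper": 0},
    {"dx": 0.043,"dy": 0,"dz": -0.028,"ax": 0,"ay": 0,"az": 0,"gripper": 0},
    {"dx": 0.046,"dy": 0,"dz": -0.023,"ax": 0,"ay": 0,"az": 0,"gripper": 0},
    {"dx": 0.048,"dy": 0,"dz": -0.019,"ax": 0,"ay": 0,"az": 0,"gripper": 0},
    {"dx": 0.05,"dy": 0,"dz": -0.014,"ax": 0,"ay": 0,"az": 0,"gripper": 0},
    {"dx": 0.051,"dy": 0,"dz": -0.009,"ax": 0,"ay": 0,"az": 0,"gripper": 0}
  ]
}}

```text
clock: 5.62
eef_pos: [627.3, -65.9, 229.3]
tool_rot: [3.14, 0.004, -0.078]
force: [-2.1, -2.4, -2.7]
width: 25.8
gripper_force: 60.8
```

Emit:
{"op": "step_arm", "data": {
  "plan": [
    {"dx": 0.051,"dy": 0,"dz": -0.004,"ax": 0,"ay": 0,"az": 0,"gripper": 0},
    {"dx": 0.052,"dy": 0,"dz": 0.001,"ax": 0,"ay": 0,"az": 0,"gripper": 0},
    {"dx": 0.051,"dy": 0,"dz": 0.007,"ax": 0,"ay": 0,"az": 0,"gripper": 0},
    {"dx": 0.05,"dy": 0,"dz": 0.012,"ax": 0,"ay": 0,"az": 0,"gripper": 0},
    {"dx": 0.049,"dy": 0,"dz": 0.017,"ax": 0,"ay": 0,"az": 0,"gripper": 0}
  ]
}}

```text
clock: 6.25
eef_pos: [704.7, -72.0, 220.5]
tool_rot: [3.14, 0.0, -0.078]
force: [-1.3, -2.0, 3.8]
width: 25.5
gripper_force: 61.6
```

```bash
python3 - <<'E'
from h import *
st(); im=grab("side"); im["color"]=cv2.resize(im["color"][100:300,220:440],(660,600)); save(im,"s3.png")
E
```

```text
{'clock': np.float64(6.25), 'eef_pos': array([704.718, -72.031, 220.45 ]), 'tool_rot': array([ 3.14 ,  0.   , -0.078]), 'force': array([-1.256, -2.038,  3.835]), 'torque': array([-0.443,  0.539, -0.022]), 'width': np.float64(25.492), 'gripper_force': np.float64(61.585), 'qpos': array([ 0.067,  0.749, -0.011,  1.365,  0.011,  1.028, -1.595])}
```

View pics/s3.png

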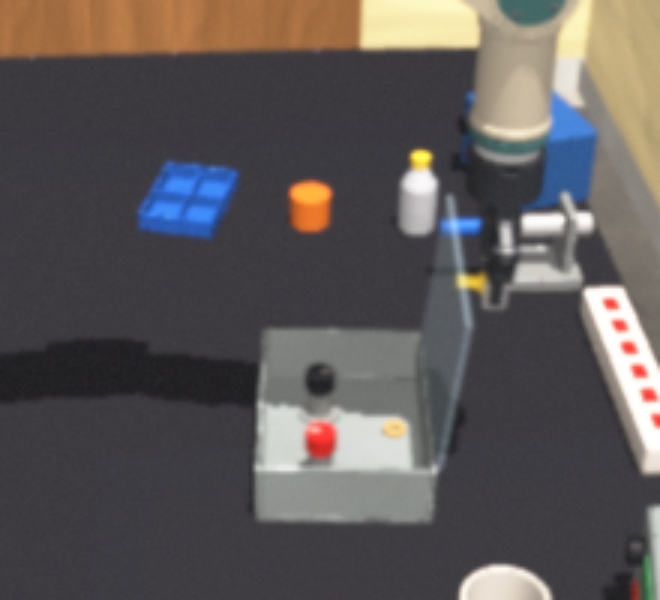

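The crop shows the cover just past upright, about 1.7 rad, with the knob still gripped at (470,283). I'll go on to about 1.85 and release.

Emit:
{"op": "step_arm", "data": {
  "plan": [
    {"dx": 0.047,"dy": 0,"dz": 0.021,"ax": 0,"ay": 0,"az": 0,"gripper": 0},
    {"dx": 0.022,"dy": 0,"dz": 0.013,"ax": 0,"ay": 0,"az": 0,"gripper": 0},
    {"dx": 0,"dy": 0,"dz": 0,"ax": 0,"ay": 0,"az": 0,"gripper": 0},
    {"dx": 0,"dy": 0,"dz": 0,"ax": 0,"ay": 0,"az": 0,"gripper": 0.4},
    {"dx": 0,"dy": 0,"dz": 0,"ax": 0,"ay": 0,"az": 0,"gripper": 0.7},
    {"dx": 0,"dy": 0,"dz": 0,"ax": 0,"ay": 0,"az": 0,"gripper": 0.7},
    {"dx": 0,"dy": 0,"dz": 0,"ax": 0,"ay": 0,"az": 0,"gripper": 0.7}
  ]
}}

```text
clock: 7.18
eef_pos: [725.3, -71.8, 209.4]
tool_rot: [-3.141, 0.0, -0.077]
force: [0.6, -0.4, 0.1]
width: 59.6
gripper_force: 0.0
```

Emit:
{"op": "step_arm", "data": {
  "plan": [
    {"dx": 0.02,"dy": 0,"dz": -0.12,"ax": 0,"ay": 0,"az": 0,"gripper": 0.7},
    {"dx": 0,"dy": 0,"dz": -0.12,"ax": 0,"ay": 0,"az": 0,"gripper": 0.7},
    {"dx": 0,"dy": 0,"dz": -0.12,"ax": 0,"ay": 0,"az": 0,"gripper": 0.7},
    {"dx": -0.165,"dy": 0.044,"dz": 0,"ax": 0,"ay": 0,"az": 0,"gripper": 0.7},
    {"dx": -0.165,"dy": 0.044,"dz": 0,"ax": 0,"ay": 0,"az": 0,"gripper": 0.7},
    {"dx": -0.165,"dy": 0.044,"dz": 0,"ax": 0,"ay": 0,"az": 0,"gripper": 0.7},
    {"dx": -0.165,"dy": 0.044,"dz": 0,"ax": 0,"ay": 0,"az": 0,"gripper": 0.7},
    {"dx": 0,"dy": 0,"dz": 0,"ax": 0,"ay": 0,"az": -0.108,"gripper": 0.7},
    {"dx": 0,"dy": 0,"dz": 0,"ax": 0,"ay": 0,"az": -0.108,"gripper": 0.7},
    {"dx": 0,"dy": 0,"dz": 0,"ax": 0,"ay": 0,"az": -0.108,"gripper": 0.7},
    {"dx": 0,"dy": 0,"dz": 0,"ax": 0,"ay": 0,"az": -0.108,"gripper": 0.7},
    {"dx": 0,"dy": 0,"dz": 0,"ax": 0,"ay": 0,"az": -0.108,"gripper": 0.7},
    {"dx": 0,"dy": 0,"dz": 0,"ax": 0,"ay": 0,"az": -0.108,"gripper": 0.7},
    {"dx": 0,"dy": 0,"dz": 0,"ax": 0,"ay": 0,"az": -0.108,"gripper": 0.7},
    {"dx": 0,"dy": 0,"dz": 0,"ax": 0,"ay": 0,"az": -0.108,"gripper": 0.7},
    {"dx": 0,"dy": 0,"dz": 0,"ax": 0,"ay": 0,"az": -0.108,"gripper": 0.7},
    {"dx": 0,"dy": 0,"dz": 0,"ax": 0,"ay": 0,"az": -0.108,"gripper": 0.7},
    {"dx": 0,"dy": 0,"dz": 0,"ax": 0,"ay": 0,"az": -0.108,"gripper": 0.7},
    {"dx": 0,"dy": 0,"dz": 0,"ax": 0,"ay": 0,"az": -0.108,"gripper": 0.7},
    {"dx": 0,"dy": 0,"dz": 0,"ax": 0,"ay": 0,"az": -0.108,"gripper": 0.7}
  ]
}}

```text
clock: 9.68
eef_pos: [529.9, -110.0, 317.6]
tool_rot: [3.141, 0.0, 2.133]
force: [-0.3, -0.1, 0.3]
width: 59.9
gripper_force: 0.0
```

Emit:
{"op": "step_arm", "data": {
  "plan": [
    {"dx": 0,"dy": 0,"dz": 0,"ax": 0,"ay": 0,"az": -0.108,"gripper": 0.7},
    {"dx": 0,"dy": 0,"dz": 0,"ax": 0,"ay": 0,"az": -0.108,"gripper": 0.7},
    {"dx": 0,"dy": 0,"dz": 0,"ax": 0,"ay": 0,"az": -0.108,"gripper": 0.7},
    {"dx": 0,"dy": 0,"dz": 0,"ax": 0,"ay": 0,"az": -0.108,"gripper": 0.7},
    {"dx": 0,"dy": 0,"dz": 0,"ax": 0,"ay": 0,"az": -0.108,"gripper": 0.7},
    {"dx": 0,"dy": 0,"dz": 0,"ax": 0,"ay": 0,"az": -0.108,"gripper": 0.7},
    {"dx": 0,"dy": 0,"dz": 0,"ax": 0,"ay": 0,"az": -0.108,"gripper": 0.7},
    {"dx": 0,"dy": 0,"dz": 0.12,"ax": 0,"ay": 0,"az": 0,"gripper": 0.7},
    {"dx": 0,"dy": 0,"dz": 0.12,"ax": 0,"ay": 0,"az": 0,"gripper": 0.7},
    {"dx": 0,"dy": 0,"dz": 0.12,"ax": 0,"ay": 0,"az": 0,"gripper": 0.7},
    {"dx": 0,"dy": 0,"dz": 0,"ax": 0,"ay": 0,"az": 0,"gripper": 0.7},
    {"dx": 0,"dy": 0,"dz": 0,"ax": 0,"ay": 0,"az": 0,"gripper": 0.7}
  ]
}}

```text
clock: 11.18
eef_pos: [530.9, -109.8, 210.8]
tool_rot: [-3.141, 0.002, -2.968]
force: [0.2, 0.7, -0.5]
width: 59.8
gripper_force: 0.0
```

```bash
cat >> h.py <<'E'
def nut(fn=None):
    im=grab("wrist"); h=hsv(im); c=im["color"].astype(int)
    m=(c[...,0]-c[...,1]>60)&((h[...,0]<8)|(h[...,0]>170))
    if fn: save(im,fn)
    for st_,p in blobs(m,150): print("red",st_,p,plane(im,*p,63).round(1),depth(im,*p).round(1))
E
python3 - <<'E'
from h import *
st(); nut("w3.png")
E
```

```text
{'clock': np.float64(11.175), 'eef_pos': array([ 530.86 , -109.789,  210.785]), 'tool_rot': array([-3.141e+00,  2.000e-03, -2.968e+00]), 'force': array([ 0.239,  0.739, -0.504]), 'torque': array([ 0.023, -0.011, -0.005]), 'width': np.float64(59.786), 'gripper_force': np.float64(0.0), 'qpos': array([ 0.655,  0.637, -0.785,  1.854,  0.572,  0.889,  1.34 ])}
red [303, 172, 34, 35, 877] [319.7, 189.7] [ 528.5 -110.3   63. ] [ 528.6 -110.3   62.6]
```

View pics/w3.png

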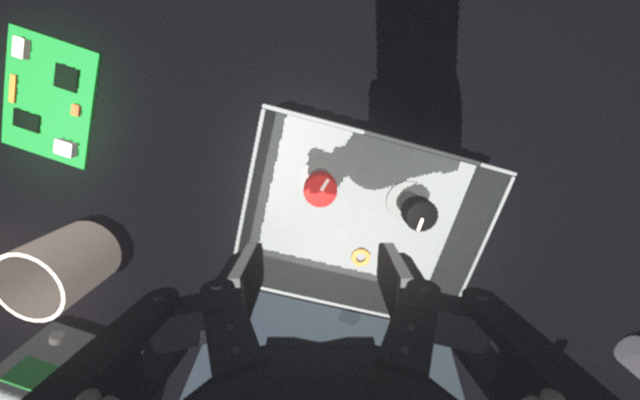

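The view shows the cover open beyond the rear edge, the red nut at (320,190) with its white line pointing up-right, the black nut at (420,213) and the ring at (360,257). I descend onto the red nut.

Emit:
{"op": "step_arm", "data": {
  "plan": [
    {"dx": 0.004,"dy": 0,"dz": 0.12,"ax": 0,"ay": 0,"az": 0,"gripper": 0.7},
    {"dx": 0.004,"dy": 0,"dz": 0.12,"ax": 0,"ay": 0,"az": 0,"gripper": 0.7},
    {"dx": 0,"dy": 0,"dz": 0.12,"ax": 0,"ay": 0,"az": 0,"gripper": 0.7},
    {"dx": 0,"dy": 0,"dz": 0.1,"ax": 0,"ay": 0,"az": 0,"gripper": 0.7},
    {"dx": 0,"dy": 0,"dz": 0.03,"ax": 0,"ay": 0,"az": 0,"gripper": 0.7},
    {"dx": 0,"dy": 0,"dz": 0.03,"ax": 0,"ay": 0,"az": 0,"gripper": 0.7},
    {"dx": 0,"dy": 0,"dz": 0,"ax": 0,"ay": 0,"az": 0,"gripper": 0.7}
  ]
}}

```text
clock: 12.1
eef_pos: [528.1, -110.6, 54.2]
tool_rot: [-3.141, 0.001, -2.968]
force: [-0.4, -0.3, 0.2]
width: 59.8
gripper_force: 0.0
```

Emit:
{"op": "step_arm", "data": {
  "plan": [
    {"dx": 0,"dy": 0,"dz": 0,"ax": 0,"ay": 0,"az": 0,"gripper": 0.45},
    {"dx": 0,"dy": 0,"dz": 0,"ax": 0,"ay": 0,"az": 0,"gripper": 0},
    {"dx": 0,"dy": 0,"dz": 0,"ax": 0,"ay": 0,"az": 0,"gripper": 0},
    {"dx": 0,"dy": 0,"dz": 0,"ax": 0,"ay": 0,"az": 0,"gripper": 0},
    {"dx": 0,"dy": 0,"dz": 0,"ax": 0,"ay": 0,"az": 0,"gripper": 0}
  ]
}}

```text
clock: 12.72
eef_pos: [528.1, -110.4, 54.4]
tool_rot: [-3.141, 0.001, -2.968]
force: [-0.1, -0.6, 5.2]
width: 30.4
gripper_force: 58.9
```

```bash
python3 - <<'E'
from h import *
st(); nut("w4.png")
im=cv2.imread("pics/w4.png"); cv2.imwrite("pics/w4c.png",cv2.resize(im[200:360,220:420],None,fx=3,fy=3))
E
```

```text
{'clock': np.float64(12.725), 'eef_pos': array([ 528.128, -110.368,   54.401]), 'tool_rot': array([-3.141e+00,  1.000e-03, -2.968e+00]), 'force': array([-0.09 , -0.626,  5.216]), 'torque': array([ 0.081,  0.176, -0.002]), 'width': np.float64(30.444), 'gripper_force': np.float64(58.85), 'qpos': array([ 0.519,  0.844, -0.572,  1.961,  0.825,  0.583,  1.126])}
red [285, 234, 71, 83, 4434] [319.5, 276.0] [ 524.3 -111.2   63. ] [ 524.7 -111.1   62.2]
```

View pics/w4c.png

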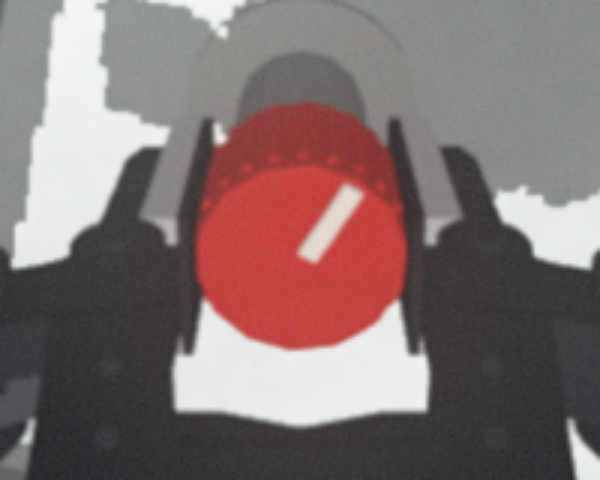

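The crop shows the nut gripped centrally between the pads, its white line running from about (305,260) to (355,185). I turn clockwise with a slight descent.

Emit:
{"op": "step_arm", "data": {
  "plan": [
    {"dx": 0,"dy": 0,"dz": 0.0003,"ax": 0,"ay": 0,"az": 0.1,"gripper": 0},
    {"dx": 0,"dy": 0,"dz": 0.0003,"ax": 0,"ay": 0,"az": 0.1,"gripper": 0},
    {"dx": 0,"dy": 0,"dz": 0.0003,"ax": 0,"ay": 0,"az": 0.1,"gripper": 0},
    {"dx": 0,"dy": 0,"dz": 0.0003,"ax": 0,"ay": 0,"az": 0.1,"gripper": 0},
    {"dx": 0,"dy": 0,"dz": 0.0004,"ax": 0,"ay": 0,"az": 0.1,"gripper": 0},
    {"dx": 0,"dy": 0,"dz": 0.0003,"ax": 0,"ay": 0,"az": 0.1,"gripper": 0},
    {"dx": 0,"dy": 0,"dz": 0.0003,"ax": 0,"ay": 0,"az": 0.1,"gripper": 0},
    {"dx": 0,"dy": 0,"dz": 0.0004,"ax": 0,"ay": 0,"az": 0.1,"gripper": 0},
    {"dx": 0,"dy": 0,"dz": 0.0003,"ax": 0,"ay": 0,"az": 0.1,"gripper": 0},
    {"dx": 0,"dy": 0,"dz": 0.0003,"ax": 0,"ay": 0,"az": 0.1,"gripper": 0},
    {"dx": 0,"dy": 0,"dz": 0,"ax": 0,"ay": 0,"az": 0,"gripper": 0}
  ]
}}

```text
clock: 14.15
eef_pos: [528.5, -109.9, 53.4]
tool_rot: [3.14, 0.0, 1.744]
force: [0.0, 0.7, 5.7]
width: 30.8
gripper_force: 58.9
```

```bash
cat >> h.py <<'E'
def line(im=None,z=63):
    im=im or grab("wrist"); h=hsv(im); c=im["color"].astype(int)
    m=((c[...,0]-c[...,1]>50)&((h[...,0]<8)|(h[...,0]>170))).astype(np.uint8)
    m[:,:220]=0; m[:,420:]=0
    ct=max(cv2.findContours(m,0,2)[0],key=cv2.contourArea); hull=np.zeros_like(m); cv2.fillConvexPoly(hull,cv2.convexHull(ct),1)
    hull=cv2.erode(hull,np.ones((7,7)))
    w=((hull>0)&(h[...,1]<90)&(h[...,2]>120)).astype(np.uint8)
    n,l,s_,ce=cv2.connectedComponentsWithStats(w); i=1+np.argmax(s_[1:,4])
    yx=np.argwhere(l==i); P=np.array([plane(im,x,y,z)[:2] for y,x in yx])
    q=P.mean(0); d=np.linalg.svd(P-q)[2][0]; d=d*np.sign(d@(q-im["s"]["eef_pos"][:2]))
    a=np.arctan2(d[1],d[0]); yaw=im["s"]["tool_rot"][2]
    print("line world %.3f  rel tool %.3f  yaw %.3f n %d"%(a,(a-yaw+np.pi)%(2*np.pi)-np.pi,yaw,len(yx)))
E
python3 - <<'E'
from h import *
st(); line()
E
```

```text
{'clock': np.float64(14.15), 'eef_pos': array([ 528.451, -109.935,   53.415]), 'tool_rot': array([3.14 , 0.   , 1.744]), 'force': array([0.03 , 0.653, 5.722]), 'torque': array([ 0.198,  0.125, -0.041]), 'width': np.float64(30.806), 'gripper_force': np.float64(58.931), 'qpos': array([ 0.272,  0.783, -0.182,  1.968,  0.321,  0.416,  0.021])}
line world 1.193  rel tool -0.551  yaw 1.744 n 214
```

Emit:
{"op": "step_arm", "data": {
  "plan": [
    {"dx": 0,"dy": 0,"dz": 0.0003,"ax": 0,"ay": 0,"az": 0.08,"gripper": 0},
    {"dx": 0,"dy": 0,"dz": 0.0003,"ax": 0,"ay": 0,"az": 0.08,"gripper": 0},
    {"dx": 0,"dy": 0,"dz": 0.0002,"ax": 0,"ay": 0,"az": 0.06,"gripper": 0},
    {"dx": 0,"dy": 0,"dz": 0.0002,"ax": 0,"ay": 0,"az": 0.06,"gripper": 0},
    {"dx": 0,"dy": 0,"dz": 0,"ax": 0,"ay": 0,"az": 0,"gripper": 0}
  ]
}}

```text
clock: 14.82
eef_pos: [528.6, -110.0, 53.1]
tool_rot: [3.14, -0.001, 1.305]
force: [0.8, 0.9, 6.0]
width: 30.5
gripper_force: 58.9
```

```bash
python3 - <<'E'
from h import *
st(); line()
E
```

```text
{'clock': np.float64(14.825), 'eef_pos': array([ 528.568, -109.96 ,   53.114]), 'tool_rot': array([ 3.140e+00, -1.000e-03,  1.305e+00]), 'force': array([0.814, 0.928, 5.979]), 'torque': array([ 0.25 ,  0.037, -0.066]), 'width': np.float64(30.5), 'gripper_force': np.float64(58.914), 'qpos': array([ 0.207,  0.779, -0.082,  1.97 ,  0.148,  0.396, -0.254])}
line world 0.755  rel tool -0.550  yaw 1.305 n 215
```

Emit:
{"op": "step_arm", "data": {
  "plan": [
    {"dx": 0,"dy": 0,"dz": 0.0002,"ax": 0,"ay": 0,"az": 0.05,"gripper": 0},
    {"dx": 0,"dy": 0,"dz": 0.0001,"ax": 0,"ay": 0,"az": 0.05,"gripper": 0},
    {"dx": 0,"dy": 0,"dz": 0.0002,"ax": 0,"ay": 0,"az": 0.05,"gripper": 0},
    {"dx": 0,"dy": 0,"dz": 0.0001,"ax": 0,"ay": 0,"az": 0.03,"gripper": 0}
  ]
}}

```text
clock: 15.38
eef_pos: [528.7, -110.0, 53.0]
tool_rot: [3.14, -0.002, 1.021]
force: [0.3, 0.2, 6.5]
width: 30.7
gripper_force: 58.9
```

```bash
python3 - <<'E'
from h import *
st(); line()
E
```

```text
{'clock': np.float64(15.375), 'eef_pos': array([ 528.694, -109.968,   52.965]), 'tool_rot': array([ 3.140e+00, -2.000e-03,  1.021e+00]), 'force': array([0.294, 0.159, 6.502]), 'torque': array([0.262, 0.015, 0.014]), 'width': np.float64(30.666), 'gripper_force': np.float64(58.901), 'qpos': array([ 0.166,  0.779, -0.019,  1.971,  0.033,  0.39 , -0.427])}
line world 0.472  rel tool -0.549  yaw 1.021 n 215
```

Emit:
{"op": "step_arm", "data": {
  "plan": [
    {"dx": 0,"dy": 0,"dz": 0.0002,"ax": 0,"ay": 0,"az": 0.05,"gripper": 0},
    {"dx": 0,"dy": 0,"dz": 0.0001,"ax": 0,"ay": 0,"az": 0.05,"gripper": 0},
    {"dx": 0,"dy": 0,"dz": 0.0002,"ax": 0,"ay": 0,"az": 0.05,"gripper": 0},
    {"dx": 0,"dy": 0,"dz": 0.0001,"ax": 0,"ay": 0,"az": 0.03,"gripper": 0}
  ]
}}

```text
clock: 15.92
eef_pos: [528.8, -110.0, 52.8]
tool_rot: [3.14, -0.002, 0.738]
force: [0.9, 1.0, 4.7]
width: 30.9
gripper_force: 58.9
```

```bash
python3 - <<'E'
from h import *
st(); line()
E
```

```text
{'clock': np.float64(15.925), 'eef_pos': array([ 528.791, -110.031,   52.786]), 'tool_rot': array([ 3.14e+00, -2.00e-03,  7.38e-01]), 'force': array([0.867, 1.032, 4.724]), 'torque': array([ 0.139, -0.018,  0.058]), 'width': np.float64(30.869), 'gripper_force': np.float64(58.911), 'qpos': array([ 0.125,  0.78 ,  0.044,  1.972, -0.083,  0.388, -0.599])}
line world 0.189  rel tool -0.549  yaw 0.738 n 216
```

Emit:
{"op": "step_arm", "data": {
  "plan": [
    {"dx": 0,"dy": 0,"dz": 0.0002,"ax": 0,"ay": 0,"az": 0.05,"gripper": 0},
    {"dx": 0,"dy": 0,"dz": 0.0001,"ax": 0,"ay": 0,"az": 0.05,"gripper": 0},
    {"dx": 0,"dy": 0,"dz": 0.0002,"ax": 0,"ay": 0,"az": 0.05,"gripper": 0},
    {"dx": 0,"dy": 0,"dz": 0.0001,"ax": 0,"ay": 0,"az": 0.03,"gripper": 0}
  ]
}}

```text
clock: 16.48
eef_pos: [528.9, -110.2, 52.6]
tool_rot: [3.141, -0.002, 0.456]
force: [1.4, -0.2, 5.7]
width: 30.4
gripper_force: 58.9
```

```bash
python3 - <<'E'
from h import *
st(); line()
E
```

```text
{'clock': np.float64(16.475), 'eef_pos': array([ 528.864, -110.151,   52.602]), 'tool_rot': array([ 3.141e+00, -2.000e-03,  4.560e-01]), 'force': array([ 1.35 , -0.249,  5.69 ]), 'torque': array([ 0.201, -0.041,  0.228]), 'width': np.float64(30.448), 'gripper_force': np.float64(58.93), 'qpos': array([ 0.084,  0.784,  0.107,  1.973, -0.2  ,  0.392, -0.771])}
line world -0.090  rel tool -0.546  yaw 0.456 n 216
```

Emit:
{"op": "step_arm", "data": {
  "plan": [
    {"dx": 0,"dy": 0,"dz": 0.0001,"ax": 0,"ay": 0,"az": 0.03,"gripper": 0},
    {"dx": 0,"dy": 0,"dz": 0.0001,"ax": 0,"ay": 0,"az": 0.03,"gripper": 0},
    {"dx": 0,"dy": 0,"dz": 0,"ax": 0,"ay": 0,"az": 0,"gripper": 0}
  ]
}}

```text
clock: 16.9
eef_pos: [528.8, -110.2, 52.5]
tool_rot: [3.141, -0.002, 0.363]
force: [0.4, 0.6, 6.2]
width: 30.4
gripper_force: 59.1
```

```bash
python3 - <<'E'
from h import *
st(); line()
E
```

```text
{'clock': np.float64(16.9), 'eef_pos': array([ 528.779, -110.237,   52.53 ]), 'tool_rot': array([ 3.141e+00, -2.000e-03,  3.630e-01]), 'force': array([0.415, 0.636, 6.21 ]), 'torque': array([ 0.073, -0.064, -0.012]), 'width': np.float64(30.421), 'gripper_force': np.float64(59.08), 'qpos': array([ 0.071,  0.786,  0.127,  1.974, -0.237,  0.394, -0.827])}
line world -0.076  rel tool -0.439  yaw 0.363 n 215
```

Emit:
{"op": "step_arm", "data": {
  "plan": [
    {"dx": 0,"dy": 0,"dz": 0,"ax": 0,"ay": 0,"az": 0.03,"gripper": 0},
    {"dx": 0,"dy": 0,"dz": 0,"ax": 0,"ay": 0,"az": 0.03,"gripper": 0}
  ]
}}

```text
clock: 17.2
eef_pos: [528.8, -110.2, 52.5]
tool_rot: [3.141, -0.002, 0.272]
force: [-0.2, -0.3, 5.2]
width: 30.4
gripper_force: 59.0
```

```bash
python3 - <<'E'
from h import *
for i in range(3): st(); line()
E
```

```text
{'clock': np.float64(17.2), 'eef_pos': array([ 528.79 , -110.214,   52.531]), 'tool_rot': array([ 3.141e+00, -2.000e-03,  2.720e-01]), 'force': array([-0.232, -0.296,  5.234]), 'torque': array([-0.123,  0.023,  1.515]), 'width': np.float64(30.44), 'gripper_force': np.float64(59.045), 'qpos': array([ 0.057,  0.787,  0.148,  1.974, -0.274,  0.397, -0.883])}
line world -0.108  rel tool -0.380  yaw 0.272 n 214
{'clock': np.float64(17.25), 'eef_pos': array([ 528.802, -110.238,   52.526]), 'tool_rot': array([ 3.14e+00, -2.00e-03,  2.72e-01]), 'force': array([-0.081, -0.466,  6.251]), 'torque': array([-0.102,  0.025,  1.462]), 'width': np.float64(30.209), 'gripper_force': np.float64(59.069), 'qpos': array([ 0.057,  0.787,  0.149,  1.974, -0.274,  0.397, -0.884])}
line world -0.108  rel tool -0.380  yaw 0.272 n 214
{'clock': np.float64(17.3), 'eef_pos': array([ 528.763, -110.254,   52.508]), 'tool_rot': array([ 3.14e+00, -2.00e-03,  2.74e-01]), 'force': array([ 0.572, -0.46 ,  5.422]), 'torque': array([-0.094, -0.022,  1.398]), 'width': np.float64(30.249), 'gripper_force': np.float64(59.074), 'qpos': array([ 0.057,  0.787,  0.148,  1.974, -0.273,  0.397, -0.882])}
line world -0.105  rel tool -0.379  yaw 0.274 n 212
```

The nut has bottomed: the torque rose to 1.5 N m, and the line stays at about -0.09 rad while the tool turns on. I back off a quarter turn.

Emit:
{"op": "step_arm", "data": {
  "plan": [
    {"dx": 0,"dy": 0,"dz": -0.0003,"ax": 0,"ay": 0,"az": -0.1,"gripper": 0},
    {"dx": 0,"dy": 0,"dz": -0.0003,"ax": 0,"ay": 0,"az": -0.1,"gripper": 0},
    {"dx": 0,"dy": 0,"dz": -0.0003,"ax": 0,"ay": 0,"az": -0.1,"gripper": 0},
    {"dx": 0,"dy": 0,"dz": -0.0004,"ax": 0,"ay": 0,"az": -0.1,"gripper": 0},
    {"dx": 0,"dy": 0,"dz": -0.0003,"ax": 0,"ay": 0,"az": -0.1,"gripper": 0},
    {"dx": 0,"dy": 0,"dz": -0.0003,"ax": 0,"ay": 0,"az": -0.1,"gripper": 0},
    {"dx": 0,"dy": 0,"dz": -0.0004,"ax": 0,"ay": 0,"az": -0.1,"gripper": 0},
    {"dx": 0,"dy": 0,"dz": -0.0003,"ax": 0,"ay": 0,"az": -0.1,"gripper": 0},
    {"dx": 0,"dy": 0,"dz": -0.0003,"ax": 0,"ay": 0,"az": -0.1,"gripper": 0},
    {"dx": 0,"dy": 0,"dz": -0.0003,"ax": 0,"ay": 0,"az": -0.09,"gripper": 0},
    {"dx": 0,"dy": 0,"dz": 0,"ax": 0,"ay": 0,"az": 0,"gripper": 0},
    {"dx": 0,"dy": 0,"dz": 0,"ax": 0,"ay": 0,"az": 0,"gripper": 0}
  ]
}}

```text
clock: 18.85
eef_pos: [528.4, -110.0, 53.5]
tool_rot: [3.14, 0.0, 1.824]
force: [0.2, 0.4, 5.8]
width: 30.3
gripper_force: 59.2
```

```bash
python3 - <<'E'
from h import *
st(); line(); line()
E
```

```text
{'clock': np.float64(18.85), 'eef_pos': array([ 528.444, -110.032,   53.478]), 'tool_rot': array([3.14 , 0.   , 1.824]), 'force': array([0.231, 0.44 , 5.799]), 'torque': array([0.17 , 0.089, 0.026]), 'width': np.float64(30.288), 'gripper_force': np.float64(59.175), 'qpos': array([ 0.286,  0.784, -0.203,  1.968,  0.354,  0.422,  0.07 ])}
line world 1.386  rel tool -0.438  yaw 1.824 n 214
line world 1.386  rel tool -0.438  yaw 1.824 n 216
```

Emit:
{"op": "step_arm", "data": {
  "plan": [
    {"dx": 0,"dy": 0,"dz": -0.0001,"ax": 0,"ay": 0,"az": -0.03,"gripper": 0},
    {"dx": 0,"dy": 0,"dz": -0.0001,"ax": 0,"ay": 0,"az": -0.03,"gripper": 0},
    {"dx": 0,"dy": 0,"dz": 0,"ax": 0,"ay": 0,"az": 0,"gripper": 0},
    {"dx": 0,"dy": 0,"dz": 0,"ax": 0,"ay": 0,"az": 0,"gripper": 0}
  ]
}}

```text
clock: 19.45
eef_pos: [528.4, -110.0, 53.5]
tool_rot: [3.14, 0.0, 1.918]
force: [-0.4, -0.6, 5.1]
width: 30.4
gripper_force: 59.2
```

```bash
python3 - <<'E'
from h import *
st(); line()
im=grab("side"); im["color"]=cv2.resize(im["color"][100:300,220:440],(660,600)); save(im,"s4.png")
E
```

```text
{'clock': np.float64(19.45), 'eef_pos': array([ 528.398, -110.007,   53.524]), 'tool_rot': array([3.14 , 0.   , 1.918]), 'force': array([-0.399, -0.61 ,  5.121]), 'torque': array([0.159, 0.03 , 0.045]), 'width': np.float64(30.416), 'gripper_force': np.float64(59.177), 'qpos': array([ 0.301,  0.786, -0.226,  1.967,  0.39 ,  0.428,  0.13 ])}
line world 1.482  rel tool -0.437  yaw 1.918 n 215
```

View pics/s4.png

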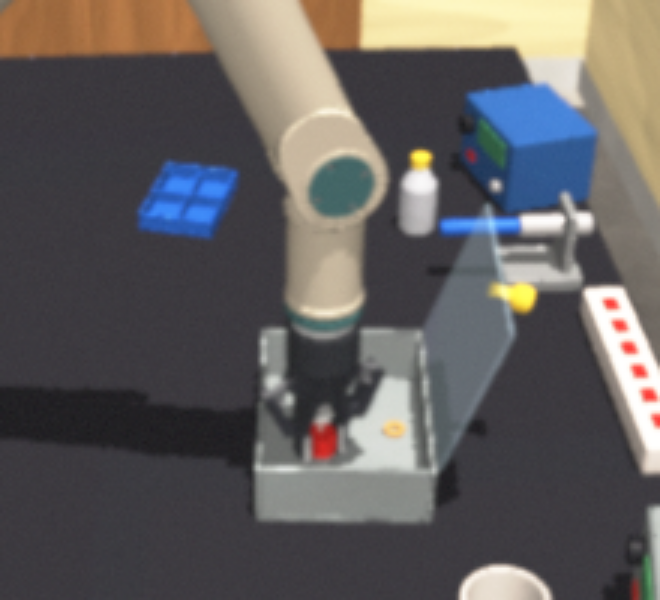

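The crop shows the cover resting back on its stop with the knob at (515,297), the red nut gripped at (322,440), and the ring and bystanders in place. I hand it in.

```bash
python3 -c "
from cell import ctrl
print(ctrl.finish_job())"
```

```text
the job is handed in; nothing more can be done
None
```

The cover is open on its stop, the red nut was screwed down until it bottomed and then backed off about a quarter turn (1.57 rad by its white line), and the job was handed in at about 19.5 s with the nut still gripped.

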